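# Nest the pattern templates on their hook, largest first

### The arm

A 6-joint arm with a two-finger parallel gripper is mounted at the origin on the work surface. World frame = base frame: x ahead of the robot, y to its left, z up, the work surface at z = 0. Lengths are in m, angles in rad, forces in N, time in s.
With the tool pointing down it reaches from about 0.35 to 0.725 m from the base axis. Payload 6 kg.
Tool frame: the origin (TCP) lies midway between the tips of the shut fingers; the grasp point (between the pads) lies 19 mm behind it; z points along the fingers, y is the line along which they close (so a half turn about z gives the same grasp; the last joint's range is limited). The gripper opens to 85 mm and grips with 20 to 120 N. Pads are 22 mm wide; open, the fingers measure 114 mm over their backs; the gripper's body (76 mm by 85 mm) begins 54 mm behind the grasp point. The pads swing forward as they close: fully open they stand 13 mm farther back than shut.
Start: joints at [-0.857, 0.04, 0.085, 0, -1.615, -0.334], TCP at [0.222, -0.557, 0.231] pointing down, gripper open.
Joint ranges: [-2.56, 2.56], [-1.29, 2.01], [-1.08, 1.49], [-3.29, 1.98], [-2.81, -0.18], [-2.99, 2.99]. Speed limits (rad/s): [2.57, 2.57, 3.01, 3.14, 3.14, 3.14].

### API

Orientations are given as [roll, pitch, yaw] about the fixed x, y, z axes, in that order (R = Rz(yaw) Ry(pitch) Rx(roll)).
In Python, from station import sense, eyes, arm gives the robot as it stands. The module is installed in compiled form; this text tells all that it offers.
- The arm moves only by the tool servo_tool, never from a script. Its argument "increments" is a list that holds one entry, the list of rows, each a list of 7 numbers: the turn, a rotation vector about the world's x, y, z in rad, then the shift along the world's x, y, z in m, then the opening, from 0 (shut) to 1 (fully open). A call has 1 to 20 rows; each row shifts and turns the commanded pose from where the row before left it; what a row does not reach is not made up. A row lasts 1/12 s, in which the tool goes at most 41.7 mm and 7.16 degrees, less where a joint would pass 70% of its speed; a pose out of reach is approached as far as the arm can. A call is refused whole if a number of a shift passes 0.0417 or a number of a turn 0.125, either way. A call with a gripper value outside its range is refused whole. The fingers move at their own pace and stop on an object; the grip force is fixed at half the most. Time passes only in rows, so rows that do not move let the fingers close. It gives the time, the measured TCP pose, the force, the opening and the grip force at its end, in the units of the state.
- sense(): the state, without advancing time (a new reading comes with each control period).
- eyes.read_camera(name): name is "scene" or "top" or "wrist"; returns the picture (420x560x3 uint8, red, green, blue); there is no depth.
- eyes.camera_params(name): a dict with "fx", "fy", "cx", "cy" (pixels), "D" ([k1, k2, p1, p2, k3] as OpenCV has them; the pictures are not rectified), "T" (4x4, takes a point from camera to world coordinates). Camera axes: x right, y up, looking along -z (the intrinsics and any distortion apply to the point x, -y, -z); pixel columns grow to the right and rows downward; lengths in m; the calibration is good to about 2 mm. A picture is of the moment at which its call begins: read the wrist's pose just before it. camera_params takes no time and is no camera call; for the wrist camera it gives the pose at the moment of the call.
- arm.hand_in(): hands the job in; it is judged then, once.
The state is a dict: "t": time; "joints": joint angles; "dq": joint speeds; "effort": joint torques, N m; "tool_pos": TCP position; "tcp_rot": TCP orientation; "force": force on the tool from outside, world axes, zero at the start; "torque": the same for the moment, N m; "gripper_width": finger opening in m; "finger_force": force on a finger pad.
Only numpy, scipy, OpenCV 4.12 (cv2) and the standard library are available. Lean on these libraries where they do the work, as an engineer would, in place of code of your own. Each camera call takes 0.05 s, during which the arm holds its last target. There are 200 camera calls.

### The job

Gather the three white templates on the steel hook, nested largest first. The large one already hangs loosely on the rod: slide it in and press it home against the rubber collar; then hang the medium one from the rack by its eye and press it home against the large one, then likewise the small one against the medium one. Press each home with a firm but gentle push along the rod (about 8 N, never over 25), leave the three hanging still and close together, never force a template or bump the hook hard, and leave the jar, hammer and spool where they are.

Things in the scene. Friction and masses are not known exactly. Their poses are not given: they have to be found in the camera images.
- hook: Fixed pattern stand: base plate 150 x 160 x 10 mm, grey post (30 mm wide, 225 mm high) and a level round steel hook rod, 8 mm diameter, axis 200 mm above the bench, that points along the stand's -x, roughly to the robot, and turns up at its end. Origin on the bench under the rod, 65 mm in front of the post's front face. Position and yaw vary.
- hook_root (a point): Where the rod's axis meets the post; axes as hook. The rod runs along -x: straight for 110 mm, then rising 12 mm over 21 mm. A black rubber stop collar, 42 mm across, is clamped round its inner end: its front face is 4 to 18 mm in front of this point, differently each time, and is not reported: it must be felt. Rod and collar do not yield: touch slowly.
- hook_tip (a point): Centre of the rod's up-turned free end: 131 mm along -x and 12 mm above hook_root.
- rack: Fixed wooden rack 200 x 190 mm, base 12 mm thick. Three slots, at -65, 0 and 65 mm along its x, 12 mm wide and 35 mm deep, run along its y; their rails end 47 mm above the bench. Two templates stand upright in the outer ones and lift straight out. Origin on the bench under its centre; position and yaw vary, left or right of the hook stand.
- large_grip (a point): The large template: upright white board 9 mm thick (its x), 150 mm wide (its y), domed top 125 mm above its lower edge, about 170 g, with a 44 mm wide handle: an eye, and above it a wooden grip 45 mm tall, 9 mm thick. This point is the grip's centre, 175.5 mm above the lower edge, 22.5 mm above the eye's upper edge; z points up. It hangs on the rod, eye 57 to 87 mm from the post.
- large_eye (a point): Centre of the large template's eye, a through opening along x, 16 mm wide and 24 mm tall, 34.5 mm below the grip's centre. Hanging on the hook, it is 8 mm below the rod's axis.
- medium_grip (a point): The medium template: upright white board 9 mm thick (its x), 116 mm wide (its y), domed top 103 mm above its lower edge, about 120 g, with a 44 mm wide handle: an eye, and above it a wooden grip 45 mm tall, 9 mm thick. This point is the grip's centre, 153.5 mm above the lower edge, 22.5 mm above the eye's upper edge; z points up. It stands in an outer slot of the rack; which one varies.
- medium_eye (a point): Centre of the medium template's eye, a through opening along x, 16 mm wide and 24 mm tall, 34.5 mm below the grip's centre. Hanging on the hook, it is 8 mm below the rod's axis.
- small_grip (a point): The small template: upright white board 9 mm thick (its x), 84 mm wide (its y), domed top 82 mm above its lower edge, about 85 g, with a 44 mm wide handle: an eye, and above it a wooden grip 45 mm tall, 9 mm thick. This point is the grip's centre, 132.5 mm above the lower edge, 22.5 mm above the eye's upper edge; z points up. It stands in an outer slot of the rack; which one varies.
- small_eye (a point): Centre of the small template's eye, a through opening along x, 16 mm wide and 24 mm tall, 34.5 mm below the grip's centre. Hanging on the hook, it is 8 mm below the rod's axis.
- jar: Bystander: an amber jar, 64 mm across and 85 mm tall, beyond the work; origin at its underside.
- hammer: Bystander: a small hammer lying beyond the work on the right; not to be touched.
- spool: Bystander: a wooden spool, 48 mm across and 60 mm tall, standing beyond the work on the left; origin at its underside.
Things that resemble listed ones, but are neither listed nor needed, are in the scene too. Leave any green or purple look-alike of the part that bears medium_grip alone.

How it is judged:
On the way, in this order (a step that is already met when the one before it is completed fails the run):
1. the large template hangs on the rod by its eye and is pressed home against the collar with more than 4 N (x of large_eye in the frame of hook_root between -0.029 and -0.003 m and z of large_eye in the frame of hook_root between -0.014 and -0.003 m and y of large_eye in the frame of hook_root between -0.012 and 0.012 m and contact force between large and collar above 4 N), for 0.15 s.
2. the medium template hangs on the rod and is pressed home against the large one with more than 4 N (x of medium_eye in the frame of hook_root between -0.04 and -0.01 m and z of medium_eye in the frame of hook_root between -0.014 and -0.003 m and y of medium_eye in the frame of hook_root between -0.012 and 0.012 m and distance between medium_eye and large_eye between 0.006 and 0.014 m and contact force between medium and large above 4 N), for 0.15 s.
3. the small template hangs on the rod and is pressed home against the medium one with more than 4 N (x of small_eye in the frame of hook_root between -0.05 and -0.019 m and z of small_eye in the frame of hook_root between -0.014 and -0.003 m and y of small_eye in the frame of hook_root between -0.012 and 0.012 m and distance between small_eye and medium_eye between 0.006 and 0.014 m and contact force between small and medium above 4 N), for 0.15 s.
At the end, for the whole second after the job is handed in: All three hang on the rod by their eyes (eye centre 3 to 14 mm below its axis, within 12 mm sideways): large innermost by the collar, then medium, then small, neighbouring eye centres 6 to 14 mm apart (boards are 9 mm thick), slower than 30 mm/s (x of large_eye in the frame of hook_root between -0.029 and -0.003 m and z of large_eye in the frame of hook_root between -0.014 and -0.003 m and y of large_eye in the frame of hook_root between -0.012 and 0.012 m and x of medium_eye in the frame of hook_root between -0.04 and -0.01 m and z of medium_eye in the frame of hook_root between -0.014 and -0.003 m and y of medium_eye in the frame of hook_root between -0.012 and 0.012 m and x of small_eye in the frame of hook_root between -0.05 and -0.019 m and z of small_eye in the frame of hook_root between -0.014 and -0.003 m and y of small_eye in the frame of hook_root between -0.012 and 0.012 m and distance between medium_eye and large_eye between 0.006 and 0.014 m and distance between small_eye and medium_eye between 0.006 and 0.014 m and distance between small_eye and large_eye between 0.014 and 0.027 m and linear speed of each of large, medium, small below 0.03 m/s); the robot touches nothing.
It fails at once if a template is forced: over 25 N between it and the hook or its collar (contact force between any of large, medium, small and hook above 25 N).
It fails at once if templates are pressed together with over 25 N (contact force between medium and large above 25 N or contact force between small and medium above 25 N).
It fails at once if the robot itself presses on the hook stand with over 25 N (contact force between the arm and hook above 25 N).
It fails at once if the jar, hammer or spool is moved by 20 mm or more (distance of any of jar, hammer, spool from where it was at the start of the episode above 0.02 m).
It also fails if it takes over 72 s, if anything falls off the work surface, if the arm or the gripper's body presses on something with over 40 N, if the wrist force passes 120 N, or if a joint passes its speed limit or range.

## Working session

There is one attempt and no reset: what is moved stays moved. The work goes in short steps, Python scripts to look and compute and a tool call to move; the robot and the scene stay as the last step left them, time stands still between calls to the robot, and variables do not carry over. Pictures are saved under pics/ and viewed, at most 12 in all, crops included, and the job is handed in when it is done.

Besides the shell and the picture viewer there is one more tool, called after ">>>" as name(argument=value, ...) on one line, values as JSON. servo_tool: Moves the arm, as the interface text tells. Its arguments: {"type":"object","properties":{"increments":{"type":"array","items":{"type":"array","items":{"type":"array","items":{"type":"number"}}}}},"required":["increments"]}

```bash
mkdir -p pics
cat > h.py <<'E'
import numpy as np, cv2
from station import sense, eyes, arm
def snap(n,f):
    p=eyes.camera_params(n); im=eyes.read_camera(n); cv2.imwrite('pics/'+f,im[:,:,::-1]); np.savez('pics/'+f[:-4],im=im,**{k:np.array(v) for k,v in p.items()}); return im,p
def load(f):
    d=np.load('pics/'+f+'.npz'); return d['im'],d
def ray(p,uv):
    K=np.array([[p['fx'],0,p['cx']],[0,p['fy'],p['cy']],[0,0,1.]],float)
    q=cv2.undistortPoints(np.array([[uv]],float),K,np.array(p['D'],float))[0,0]
    T=np.array(p['T']); d=T[:3,:3]@np.array([q[0],-q[1],-1]); return T[:3,3],d/np.linalg.norm(d)
def atz(p,uv,z):
    o,d=ray(p,uv); return o+d*(z-o[2])/d[2]
def tri(*pu):
    A=0;b=0
    for p,uv in pu:
        o,d=ray(p,uv); M=np.eye(3)-np.outer(d,d); A=A+M; b=b+M@o
    x=np.linalg.solve(A,b)
    res=[np.linalg.norm(np.cross(ray(p,uv)[1],x-ray(p,uv)[0])) for p,uv in pu]
    return x,res
def proj(p,X):
    T=np.array(p['T']); c=np.linalg.inv(T)@np.append(X,1)
    K=np.array([[p['fx'],0,p['cx']],[0,p['fy'],p['cy']],[0,0,1.]],float)
    return cv2.projectPoints(np.array([[c[0],-c[1],-c[2]]]),np.zeros(3),np.zeros(3),K,np.array(p['D'],float))[0][0,0]
E
python3 - <<'E'
from h import *
a,p=snap('scene','s0.png');b,q=snap('top','t0.png')
for x in(p,q):print(x['fx'],np.round(x['T'],3))
s=sense();print(s)
E
```

```text
420.2136309499397 [[-0.053 -0.714  0.698  1.185]
 [ 0.999 -0.032  0.043 -0.032]
 [-0.008  0.699  0.715  0.811]
 [ 0.     0.     0.     1.   ]]
526.6394970449379 [[-0.008  0.997 -0.073  0.425]
 [-1.    -0.009 -0.008 -0.067]
 [-0.008  0.073  0.997  1.58 ]
 [ 0.     0.     0.     1.   ]]
{'t': 0.1, 'joints': array([-8.57316324e-01,  4.07572279e-02,  8.38979458e-02, -4.11516551e-04,
       -1.61551079e+00, -3.33709134e-01]), 'dq': array([-0.00037773, -0.0024317 ,  0.0015896 ,  0.00099   ,  0.00113127,
       -0.00126938]), 'effort': array([-5.37158674e-03, -3.69348013e+01,  3.48282981e+01,  6.95187852e+00,
       -4.61045274e-03,  5.49404285e-05]), 'tool_pos': array([ 0.22238394, -0.55693927,  0.23036798]), 'tcp_rot': array([ 3.13997106e+00, -1.27024629e-04, -2.76180361e+00]), 'force': array([-0.61406882, -0.26718914,  0.07794565]), 'torque': array([-0.05652092, -0.02092481, -0.03432463]), 'finger_force': 0.0, 'gripper_width': 0.08515340648349795}
```

```bash
python3 -c "
import cv2
for n in('s0','t0'):
    im=cv2.imread(f'pics/{n}.png'); cv2.imwrite(f'pics/{n}b.png',cv2.resize(im,(800,600),interpolation=cv2.INTER_CUBIC))"
```

```text
(no output)
```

View pics/s0b.png

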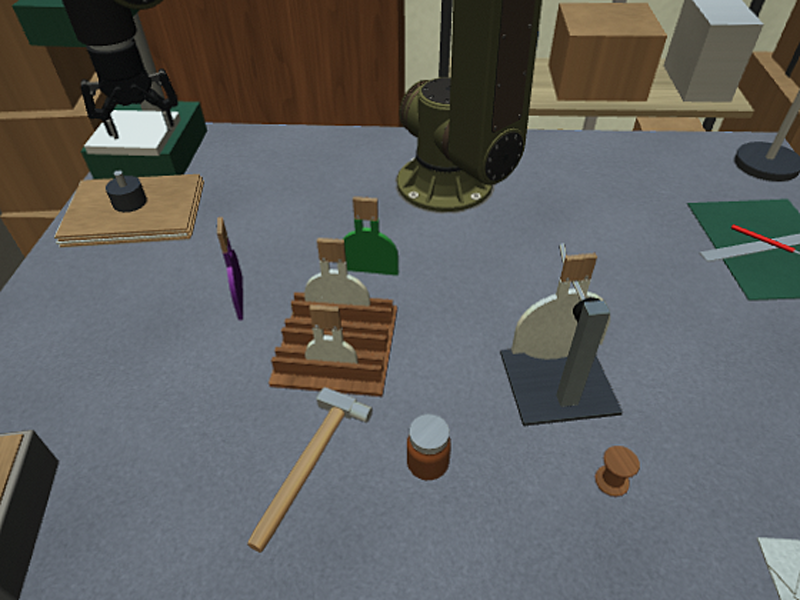

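View pics/t0b.png

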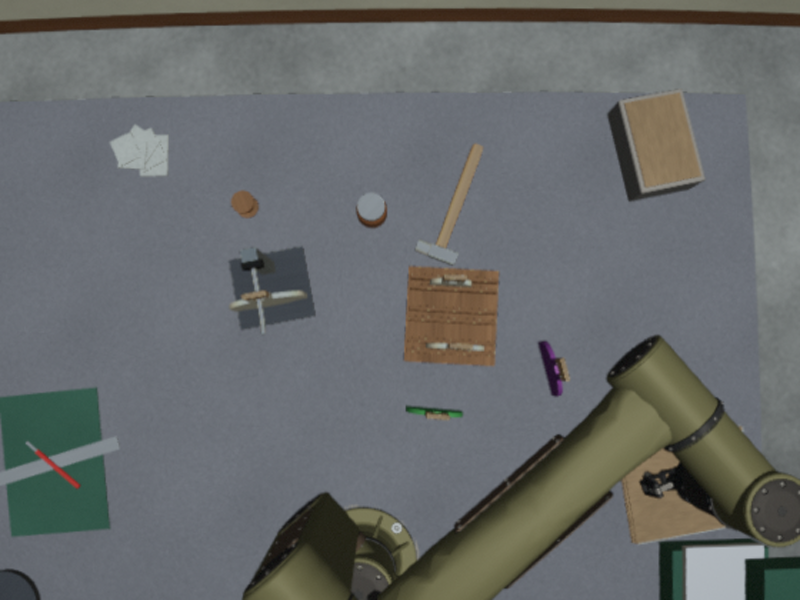

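The scene view shows the robot at the top. The rack is at about (335,340), with white templates in its near-robot slot (grip at 330,250, wider board) and its far slot (grip at 325,318, narrower board). The large template hangs on the hook with its grip at (579,267). There are green (365,235) and purple (230,270) look-alikes. In the top view the rack is at (452,315) and the hook stand at (270,290). The white ones on the rack fit the description because they stand in slots. I'll confirm this in one enlarged composite.

Run:
```python
from h import *
a,_=load('s0');b,_=load('t0')
def c(im,x,y,w,h): return cv2.resize(im[y:y+h,x:x+w],(400,300),interpolation=cv2.INTER_CUBIC)
o=np.vstack([np.hstack([c(a,180,155,120,90),c(a,340,160,120,90)]),np.hstack([c(b,270,180,100,75),c(b,150,165,100,75)])])
cv2.imwrite('pics/c1.png',o[:,:,::-1])
```

```text
(no output)
```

View pics/c1.png

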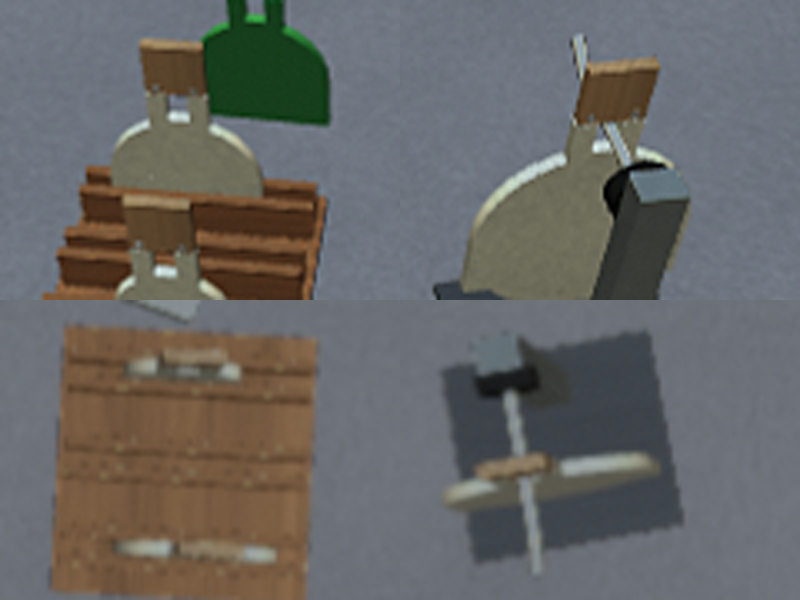

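Run:
```python
from h import *
_,s=load('s0');_,t=load('t0')
S=lambda x,y,ox,oy:(x/3.3333+ox,y/3.3333+oy); T=lambda x,y,ox,oy:(x/4+ox,y/4+oy)
R=lambda x,y:S(x,y,180,155); H=lambda x,y:S(x-400,y,340,160); RT=lambda x,y:T(x,y-300,270,180); HT=lambda x,y:T(x-400,y-300,150,165)
for n,u,v in[('med top',R(174,42),RT(210,549)),('small top',R(157,200),RT(195,355)),('large top',H(619,64),HT(515,466)),('tip',H(577,38),HT(536,572))]:
    x,r=tri((s,u),(t,v));print(n,x.round(4),np.round(r,4))
P=[atz(t,HT(*q),.2) for q in[(511,392),(520,450),(530,510)]];print('rod',np.round(P,4))
print('large ends z.08',atz(t,HT(447,498),.05),atz(t,HT(657,465),.05))
for n,z,q in[('stand base',.01,[(443,368),(650,332),(683,523),(473,562)])]:
    print(n,np.round([atz(t,HT(*k),z) for k in q],4))
print('rack z.03',np.round([atz(t,RT(*k),.012 ) for k in[(66,327),(317,338),(306,598),(52,588)]],4))
print('med grip ends',np.round([atz(t,RT(*k),.196) for k in[(182,548),(243,550)]],4))
print('small grip ends',np.round([atz(t,RT(*k),.167) for k in[(163,354),(228,355)]],4))
print('large grip ends',np.round([atz(t,HT(*k),.25) for k in[(477,470),(550,461)]],4))
```

```text
med top [ 0.4378 -0.1909  0.1851] [0.0022 0.0022]
small top [ 0.5691 -0.1855  0.1631] [0.0014 0.0014]
large top [0.5317 0.1797 0.2458] [0.0022 0.0022]
tip [0.4649 0.1712 0.2096] [0.0011 0.0011]
rod [[0.5842 0.1889 0.2   ]
 [0.5456 0.1826 0.2   ]
 [0.5059 0.1758 0.2   ]]
large ends z.08 [0.52397708 0.26346134 0.05      ] [0.54685935 0.10906919 0.05      ]
stand base [[0.6249 0.2759 0.01  ]
 [0.6506 0.119  0.01  ]
 [0.5064 0.0942 0.01  ]
 [0.4784 0.2521 0.01  ]]
rack z.03 [[ 0.6066 -0.1033  0.012 ]
 [ 0.5968 -0.2914  0.012 ]
 [ 0.4027 -0.2797  0.012 ]
 [ 0.4118 -0.091   0.012 ]]
med grip ends [[ 0.4388 -0.1737  0.196 ]
 [ 0.4371 -0.2138  0.196 ]]
small grip ends [[ 0.5698 -0.165   0.167 ]
 [ 0.5687 -0.2088  0.167 ]]
large grip ends [[0.5287 0.2011 0.25  ]
 [0.534  0.1544 0.25  ]]
```

>>> servo_tool(increments=[[[0,0,-0.0107,0.014,0.0365,0.005,0],[0,0,-0.0107,0.014,0.0365,0.005,0],[0,0,-0.0107,0.014,0.0365,0.005,0],[0,0,-0.0107,0.014,0.0365,0.005,0],[0,0,-0.0107,0.014,0.0365,0.005,0],[0,0,-0.0107,0.014,0.0365,0.005,0],[0,0,-0.0107,0.014,0.0365,0.005,0],[0,0,-0.0107,0.014,0.0365,0.005,0],[0,0,-0.0107,0.014,0.0365,0.005,0],[0,0,-0.0107,0.014,0.0365,0.005,0],[0,0,-0.0107,0.014,0.0365,0.005,0],[0,0,-0.0107,0.014,0.0365,0.005,0],[0,0,-0.0107,0.014,0.0365,0.005,0],[0,0,-0.0107,0.014,0.0365,0.005,0],[0,0,-0.0107,0.014,0.0365,0.005,0],[0,0,-0.0107,0.014,0.0365,0.005,0],[0,0,-0.0107,0.014,0.0365,0.005,0],[0,0,-0.0107,0.014,0.0365,0.005,0],[0,0,-0.0107,0.014,0.0365,0.005,0],[0,0,-0.0107,0.014,0.0365,0.005,0]]])

```text
t: 1.77
tool_pos: [0.5026, 0.1749, 0.3312]
tcp_rot: [3.141, -0.0, -2.976]
force: [0.6, -1.0, 0.4]
gripper_width: -0.0001
finger_force: 0.0
```

Run:
```python
from h import *
s=sense();print(s['t'],s['tool_pos'],s['tcp_rot'],s['joints'],s['force'])
im,p=snap('wrist','w0.png');print(np.round(p['T'],3),p['fx'])
cv2.imwrite('pics/w0b.png',cv2.resize(im[:,:,::-1],(800,600),interpolation=cv2.INTER_CUBIC))
```

```text
1.7667 [0.50261308 0.17485286 0.33120882] [ 3.14145554e+00 -2.94913527e-04 -2.97575464e+00] [ 7.12804302e-01 -1.05369158e-01  1.26071017e-01 -2.77911186e-04
 -1.80241707e+00 -2.11782641e+00] [ 0.64921767 -0.98017686  0.41616226]
[[-0.165 -0.934 -0.317  0.42 ]
 [ 0.986 -0.156 -0.054  0.162]
 [ 0.001 -0.322  0.947  0.474]
 [ 0.     0.     0.     1.   ]] 371.53957734072316
```

View pics/w0b.png

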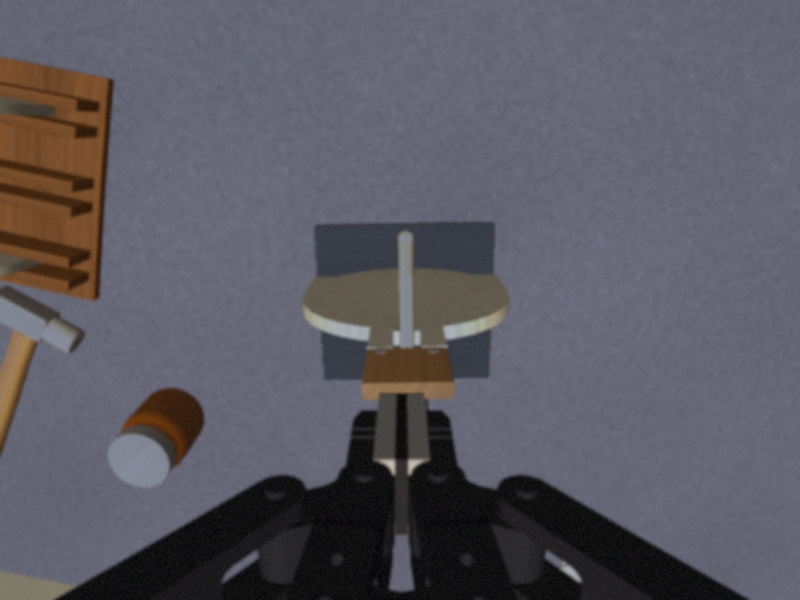

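Wrist view: the rod runs vertically at column 405 and its tip is at (405,238). The large template's grip top edge is at about (408,388), and the shut fingers' tips are at (403,395).

Run:
```python
from h import *
_,s=load('s0');_,t=load('t0');_,w=load('w0')
k=1/1.42857
W=lambda x,y:(x*k,y*k)
H=lambda x,y:((x-400)/3.3333+340,y/3.3333+160); HT=lambda x,y:((x-400)/4+150,(y-300)/4+165)
print('tip',tri((s,H(577,38)),(t,HT(536,572)),(w,W(405,238))))
print('large',tri((s,H(619,64)),(t,HT(515,466)),(w,W(408,390))))
print('tip z.212',atz(w,W(405,237),.212),'rod z.204',atz(w,W(405.5,300),.204),atz(w,W(407,345),.204))
print('large grip top z.249',atz(w,W(408,390),.249), atz(w,W(363,388),.249),atz(w,W(453,388),.249))
print('base front z.01',atz(w,W(315,225),.01),atz(w,W(494,222),.01))
print(proj(w,np.array(sense()['tool_pos']))/k)
```

```text
tip (array([0.46689068, 0.17120378, 0.21159408]), [np.float64(0.0005438870545947369), np.float64(0.0026654646539575827), np.float64(0.002254570821201078)])
large (array([0.53262503, 0.18111486, 0.24700094]), [np.float64(0.000530542731884948), np.float64(0.003955065921640202), np.float64(0.0034630020076203954)])
tip z.212 [0.4683993 0.1720663 0.212    ] rod z.204 [0.50326951 0.17831938 0.204     ] [0.52866328 0.18347475 0.204     ]
large grip top z.249 [0.53310763 0.18418553 0.249     ] [0.53557844 0.16307173 0.249     ] [0.52860433 0.20496476 0.249     ]
base front z.01 [0.50806277 0.10031996 0.01      ] [0.47954344 0.2548023  0.01      ]
[413.16205114 422.99021882]
```

>>> servo_tool(increments=[[[0,0,0,0,0.0003,-0.025,0],[0,0,0,0,0.0003,-0.025,0],[0,0,0,0,0.0003,-0.025,0],[0,0,0,0,0.0003,-0.018,0],[0,0,0,0,0,-0.014,0],[0,0,0,0,0,-0.009,0],[0,0,0,0,0,0,0]]])

```text
t: 2.4
tool_pos: [0.5016, 0.1736, 0.2128]
tcp_rot: [-3.141, -0.004, -2.976]
force: [1.1, 0.8, -0.1]
gripper_width: -0.0001
finger_force: 0.0
```

>>> servo_tool(increments=[[[0,0,0,0.004,0.0007,0,0],[0,0,0,0.004,0.0007,0,0],[0,0,0,0.004,0.0007,0,0],[0,0,0,0.004,0.0007,0,0],[0,0,0,0.003,0.0005,0,0],[0,0,0,0.003,0.0005,0,0],[0,0,0,0.003,0.0005,0,0],[0,0,0,0.003,0.0005,0,0],[0,0,0,0.003,0.0005,0,0],[0,0,0,0.003,0.0005,0,0],[0,0,0,0,0,0,0]]])

```text
t: 3.32
tool_pos: [0.537, 0.1797, 0.2164]
tcp_rot: [-3.142, 0.001, -2.976]
force: [-4.8, -1.4, 6.3]
gripper_width: -0.0001
finger_force: 4.2
```

Run:
```python
from h import *
s=sense();print(s['t'],s['tool_pos'],s['force'],s['torque'])
a,_=snap('scene','s1.png');b,_=snap('wrist','w1.png')
o=np.hstack([cv2.resize(a[130:280,330:470],(392,420)),cv2.resize(b,(400,420))[:, :]])
cv2.imwrite('pics/c2.png',o[:,:,::-1])
```

```text
3.3167 [0.53696097 0.1797015  0.21637017] [-4.8248885  -1.35602588  6.31826005] [-0.41936038  1.90386877  0.03399782]
```

View pics/c2.png

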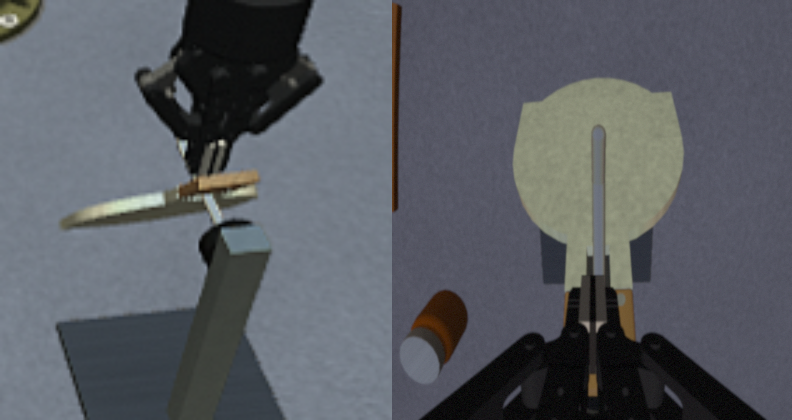

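The push above the rod tipped the large template: in the scene view it lies nearly flat on the rod. I'll back off, let it swing down, and then grasp its grip from the sides.

>>> servo_tool(increments=[[[0,0,0,-0.002,-0.0003,0.001,0],[0,0,0,-0.004,-0.0007,0.001,0],[0,0,0,-0.004,-0.0007,0.001,0],[0,0,0,-0.004,-0.0007,0.001,0],[0,0,0,-0.004,-0.0007,0.001,0],[0,0,0,-0.004,-0.0007,0.002,0],[0,0,0,-0.004,-0.0007,0.002,0],[0,0,0,-0.004,-0.0007,0.002,0],[0,0,0,-0.004,-0.0007,0.002,0],[0,0,0,-0.004,-0.0007,0.003,0],[0,0,0,-0.004,-0.0007,0.01,0],[0,0,0,-0.002,0,0.03,0],[0,0,0,0,0,0.035,1],[0,0,0,0,0,0.035,1],[0,0,0,0,0,0,1],[0,0,0,0,0,0,1]]])

```text
t: 4.75
tool_pos: [0.4928, 0.1726, 0.3447]
tcp_rot: [3.139, 0.005, -2.976]
force: [0.0, -0.7, -1.7]
gripper_width: 0.0483
finger_force: 0.0
```

Run:
```python
from h import *
s=sense();print(s['t'],s['tool_pos'],s['tcp_rot'],s['force'],s['gripper_width'])
a,_=snap('scene','s2.png');b,_=snap('wrist','w2.png')
o=np.hstack([cv2.resize(a[130:280,330:470],(392,420)),cv2.resize(b[150:340,180:370],(400,420))[:, :]])
cv2.imwrite('pics/c3.png',o[:,:,::-1])
```

```text
4.75 [0.49278507 0.17260933 0.34471216] [ 3.13926492  0.00480467 -2.97592857] [ 0.01783145 -0.65915255 -1.66388082] 0.04825794155295672
```

View pics/c3.png

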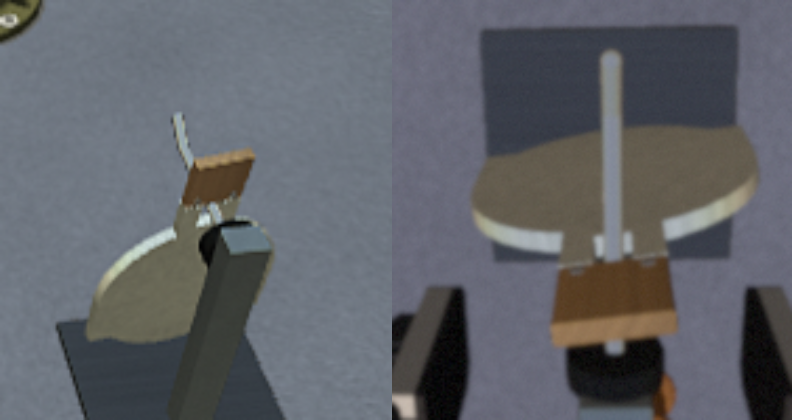

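Now it hangs again, a bit further in. Its grip's top face is at (225,162) in the scene crop and (615,330) in the wrist crop.

Run:
```python
from h import *
_,s=load('s2');_,w=load('w2')
u=(410.4,187.9);v=(285.9,299.3)
print(tri((s,u),(w,v)),atz(s,u,.247),atz(w,v,.247))
# was: same measure on first view
W=lambda X,Y:(180+(X-392)/2.105,150+Y/2.2105)
print('ends',atz(w,W(553,338),.249),atz(w,W(677,325),.249))
print('collar front',atz(w,W(615,355),.204),'rod',atz(w,W(611,200),.204),'tip',atz(w,W(611,60),.214))
b,_2=snap('top','t2.png');a,_3=snap('scene','s3.png');c,_4=snap('wrist','w3.png')
d=lambda x,y:np.abs(x.astype(int)-y).sum()/1e3
print(d(a[130:280,330:470],load('s2')[0][130:280,330:470]))
g=b.astype(int)[200:245,140:230]; cv2.imwrite('pics/x.png',b[195:240,150:210,::-1])
# wooden grip pixels in top view by colour
hsv=cv2.cvtColor(b,cv2.COLOR_RGB2HSV)[175:245,150:220]; m=(hsv[...,0]<20)&(hsv[...,1]>70)&(hsv[...,2]>80)
y,x=np.nonzero(m);print(len(x),x.mean()+150,y.mean()+175,x.min()+150,x.max()+150,y.min()+175,y.max()+175)
print(atz(_2,(x.mean()+150,y.mean()+175),.245))
```

```text
(array([0.55373607, 0.18816797, 0.24256016]), [np.float64(0.0003000770819910272), np.float64(0.000300077081991013)]) [0.55864234 0.18675992 0.247     ] [0.55101861 0.18734807 0.247     ]
ends [0.55636981 0.16639724 0.249     ] [0.54448445 0.20796924 0.249     ]
collar front [0.58778776 0.19438303 0.204     ] rod [0.52248027 0.18155469 0.204     ] tip [0.4683839  0.17223641 0.214     ]
325.813
18 180.05555555555554 200.55555555555554 174 186 198 203
[0.546657   0.17439652 0.245     ]
```

>>> servo_tool(increments=[[[0,0,0,0.012,0.0026,0,1],[0,0,0,0.012,0.0026,0,1],[0,0,0,0.012,0.0026,0,1],[0,0,0,0.012,0.0026,0,1],[0,0,0,0.012,0.0026,0,1],[0,0,0,0,0,-0.025,1],[0,0,0,0,0,-0.025,1],[0,0,0,0,0,-0.025,1],[0,0,0,0,0,-0.022,1],[0,0,0,0,0,-0.016,1],[0,0,0,0,0,-0.012,1],[0,0,0,0,0,-0.007,1],[0,0,0,0,0,0,1]]])

```text
t: 6.08
tool_pos: [0.5519, 0.1852, 0.2075]
tcp_rot: [-3.141, -0.003, -2.976]
force: [0.7, 0.6, 0.2]
gripper_width: 0.0857
finger_force: 0.0
```

Run:
```python
from h import *
s=sense();print(s['t'],s['tool_pos'],s['tcp_rot'],s['force'],s['gripper_width'])
a,_=snap('scene','s4.png');b,_=snap('wrist','w4.png')
o=np.hstack([cv2.resize(a[130:280,330:470],(392,420)),cv2.resize(b[150:340,180:370],(400,420))[:, :]])
cv2.imwrite('pics/c4.png',o[:,:,::-1])
```

```text
6.0833 [0.55187645 0.18521251 0.20747725] [-3.14065314e+00 -2.62696109e-03 -2.97579968e+00] [0.73586096 0.56100042 0.1769941 ] 0.08565240963516468
```

View pics/c4.png

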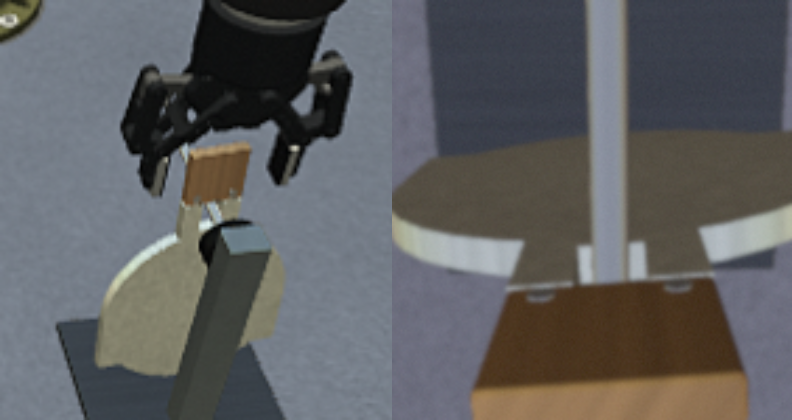

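The fingers straddle the grip evenly: pads at (155,170) and (285,160), grip at (215,175). Closing.

>>> servo_tool(increments=[[[0,0,0,0,0,0.003,1],[0,0,0,0,0,0,0],[0,0,0,0,0,0,0],[0,0,0,0,0,0,0],[0,0,0,0,0,0,0],[0,0,0,0,0,0,0],[0,0,0,0,0,0,0],[0,0,0,0,0,0,0],[0,0,0,0,0,0,0]]])

```text
t: 6.93
tool_pos: [0.5527, 0.1856, 0.213]
tcp_rot: [3.141, 0.001, -2.976]
force: [-0.2, 1.1, 4.7]
gripper_width: 0.0432
finger_force: 60.6
```

>>> servo_tool(increments=[[[0,0,0,0,0,0.002,0],[0,0,0,0.002,0.0003,0,0],[0,0,0,0.002,0.0003,0,0],[0,0,0,0.002,0.0003,0,0],[0,0,0,0.002,0.0003,0,0],[0,0,0,0.002,0.0003,0,0]]])

```text
t: 7.43
tool_pos: [0.5626, 0.1869, 0.2136]
tcp_rot: [-3.141, -0.001, -2.976]
force: [0.5, 0.3, -2.6]
gripper_width: 0.0433
finger_force: 61.0
```

>>> servo_tool(increments=[[[0,0,0,0.001,0.0002,0,0],[0,0,0,0.001,0.0002,0,0],[0,0,0,0.001,0.0002,0,0],[0,0,0,0.001,0.0002,0,0]]])

```text
t: 7.77
tool_pos: [0.5665, 0.1878, 0.2142]
tcp_rot: [3.141, -0.0, -2.976]
force: [0.0, 0.3, -2.2]
gripper_width: 0.0429
finger_force: 61.0
```

>>> servo_tool(increments=[[[0,0,0,0.001,0.0001,0,0],[0,0,0,0.001,0.0002,0,0],[0,0,0,0.001,0.0002,0,0]]])

```text
t: 8.02
tool_pos: [0.5695, 0.1883, 0.2143]
tcp_rot: [3.141, 0.0, -2.976]
force: [-0.4, -0.5, -1.7]
gripper_width: 0.0428
finger_force: 61.0
```

>>> servo_tool(increments=[[[0,0,0,0.001,0.0002,0,0],[0,0,0,0.001,0.0002,0,0],[0,0,0,0.001,0.0001,0,0]]])

```text
t: 8.27
tool_pos: [0.5725, 0.1888, 0.2142]
tcp_rot: [3.141, -0.0, -2.976]
force: [0.8, -0.0, -2.0]
gripper_width: 0.0427
finger_force: 61.0
```

>>> servo_tool(increments=[[[0,0,0,0.001,0.0002,0,0],[0,0,0,0.001,0.0002,0,0],[0,0,0,0.0005,0.0001,0,0]]])

```text
t: 8.52
tool_pos: [0.5751, 0.1893, 0.2142]
tcp_rot: [3.141, -0.0, -2.976]
force: [-0.3, -0.8, -1.9]
gripper_width: 0.0429
finger_force: 61.0
```

>>> servo_tool(increments=[[[0,0,0,0.001,0.0001,0,0],[0,0,0,0.001,0.0002,0,0],[0,0,0,0.0005,0.0001,0,0]]])

```text
t: 8.77
tool_pos: [0.5776, 0.1897, 0.2143]
tcp_rot: [3.142, -0.0, -2.976]
force: [-0.2, 0.4, -1.8]
gripper_width: 0.043
finger_force: 61.0
```

>>> servo_tool(increments=[[[0,0,0,0.001,0.0001,0,0],[0,0,0,0.001,0.0002,0,0],[0,0,0,0.0005,0.0001,0,0]]])

```text
t: 9.02
tool_pos: [0.58, 0.1901, 0.2142]
tcp_rot: [3.141, -0.0, -2.976]
force: [-1.5, -0.4, -2.5]
gripper_width: 0.0427
finger_force: 61.0
```

>>> servo_tool(increments=[[[0,0,0,0.0005,0.0001,0,0],[0,0,0,0.0005,0.0001,0,0]]])

```text
t: 9.18
tool_pos: [0.581, 0.1903, 0.2142]
tcp_rot: [3.142, -0.0, -2.976]
force: [-0.1, 1.0, -1.1]
gripper_width: 0.0427
finger_force: 61.0
```

>>> servo_tool(increments=[[[0,0,0,0.0005,0.0001,0,0],[0,0,0,0.0005,0.0001,0,0]]])

```text
t: 9.35
tool_pos: [0.582, 0.1905, 0.2143]
tcp_rot: [3.141, -0.0, -2.976]
force: [-0.4, -0.1, -1.4]
gripper_width: 0.0427
finger_force: 61.0
```

>>> servo_tool(increments=[[[0,0,0,0.0007,0.0001,0,0],[0,0,0,0.0007,0.0001,0,0],[0,0,0,0.0007,0.0001,0,0]]])

```text
t: 9.6
tool_pos: [0.583, 0.1907, 0.2142]
tcp_rot: [-3.141, -0.003, -2.976]
force: [-7.3, 0.6, 1.1]
gripper_width: 0.0431
finger_force: 61.3
```

>>> servo_tool(increments=[[[0,0,0,0.0007,0.0001,0,0],[0,0,0,0.0007,0.0001,0,0]]])

```text
t: 9.77
tool_pos: [0.5834, 0.1907, 0.2142]
tcp_rot: [-3.141, -0.005, -2.975]
force: [-13.7, 0.2, 3.4]
gripper_width: 0.0424
finger_force: 61.5
```

>>> servo_tool(increments=[[[0,0,0,-0.0004,0,0,0],[0,0,0,0,0,0,0],[0,0,0,0,0,0,0],[0,0,0,0,0,0,0]]])

```text
t: 10.1
tool_pos: [0.5832, 0.1907, 0.2142]
tcp_rot: [-3.141, -0.004, -2.975]
force: [-10.3, -0.2, 1.1]
gripper_width: 0.0427
finger_force: 61.4
```

>>> servo_tool(increments=[[[0,0,0,-0.0006,0,-0.0007,0],[0,0,0,-0.0004,0,-0.0008,0],[0,0,0,0,0,0,0]]])

```text
t: 10.35
tool_pos: [0.583, 0.1905, 0.2132]
tcp_rot: [-3.141, -0.002, -2.976]
force: [-6.9, -0.2, 1.9]
gripper_width: 0.0431
finger_force: 61.4
```

>>> servo_tool(increments=[[[0,0,0,0,0,0,1],[0,0,0,0,0,0,1],[0,0,0,0,0,0,1],[0,0,0,0,0,0,1],[0,0,0,0,0,0.03,1],[0,0,0,0,0,0.035,1],[0,0,0,0,0,0.03,1],[0,0,-0.019,-0.0121,-0.032,0,1],[0,0,-0.019,-0.0121,-0.032,0,1],[0,0,-0.019,-0.0121,-0.032,0,1],[0,0,-0.019,-0.0121,-0.032,0,1],[0,0,-0.019,-0.0121,-0.032,0,1],[0,0,-0.019,-0.0121,-0.032,0,1],[0,0,-0.019,-0.0121,-0.032,0,1],[0,0,-0.019,-0.0121,-0.032,0,1],[0,0,-0.019,-0.0121,-0.032,0,1],[0,0,-0.019,-0.0121,-0.032,0,1],[0,0,-0.019,-0.0121,-0.032,0,1],[0,0,-0.019,-0.0121,-0.029,0,1]]])

```text
t: 11.93
tool_pos: [0.438, -0.1917, 0.3083]
tcp_rot: [-3.141, 0.001, 3.078]
force: [0.5, 0.5, 0.9]
gripper_width: 0.0852
finger_force: 0.0
```

>>> servo_tool(increments=[[[0,0,0,0,0,-0.03,1],[0,0,0,0,0,-0.02,1],[0,0,0,0,0,0,1],[0,0,0,0,0,0,1]]])

```text
t: 12.27
tool_pos: [0.4385, -0.1903, 0.2577]
tcp_rot: [-3.141, -0.001, 3.079]
force: [-0.4, -0.2, 1.2]
gripper_width: 0.0853
finger_force: 0.0
```

Run:
```python
from h import *
s=sense();print(s['t'],s['tool_pos'],s['tcp_rot'],s['force'],s['gripper_width'])
a,_=snap('scene','s5.png');b,_=snap('wrist','w5.png')
o=np.hstack([cv2.resize(a[160:280,330:450],(400,400)),cv2.resize(b[190:390,180:380],(400,400))])
cv2.imwrite('pics/c5.png',o[:,:,::-1])
```

```text
12.2667 [ 0.43848511 -0.19029333  0.2576841 ] [-3.14107483e+00 -1.22406187e-03  3.07913814e+00] [-0.43627149 -0.21664949  1.21215169] 0.08526330559236645
```

View pics/c5.png

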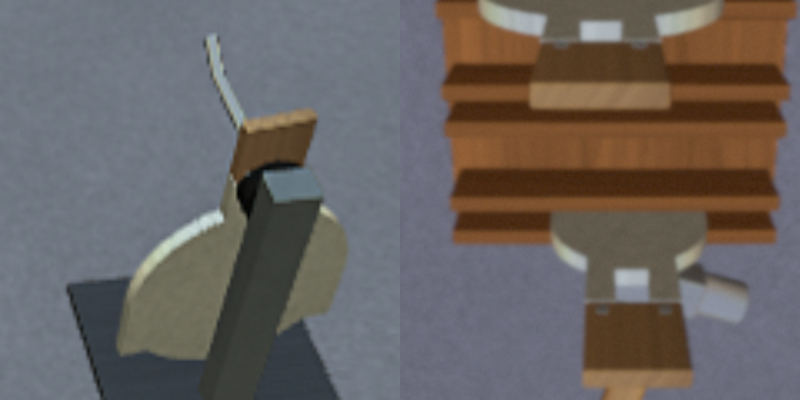

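The large template sits home at the collar. In the wrist crop the medium's grip top face is centred at (600,93) and the small's at (637,378).

Run:
```python
from h import *
_,w=load('w5');_,s=load('s0');_,t=load('t0');_,s5=load('s5')
W=lambda X,Y:(180+(X-400)/2,190+Y/2)
u=W(600,93)
print('med',atz(w,u,.188),tri((w,u),(s,(180+174/3.3333,155+42/3.3333)),(t,(322.5,242.2))))
u=W(637,379)
print('small',atz(w,u,.167),tri((w,u),(s,(180+157/3.3333,155+200/3.3333)),(t,(318.7,193.8))))
print('ends',atz(w,W(531,94),.188),atz(w,W(668,93),.188))
print('rack edges', atz(w,W(443,90),.047),atz(w,W(455,235),.047),atz(w,W(790,90),.047),atz(w,W(775,235),.047))
print('large now scene', atz(s5,(330+278/3.3333,160+118/3.3333),.249))
# template medium w4 check: grip top centre in w4
_,w4=load('w4'); print('w4 large',atz(w4,(180+218/2.105,150+405/2.2105),.249), w4['T'][:3,3])
```

```text
med [ 0.43977025 -0.19019435  0.188     ] (array([ 0.43914296, -0.19050661,  0.18685208]), [np.float64(0.001046420747185834), np.float64(0.002178093991692437), np.float64(0.002592133497938697)])
small [ 0.57148902 -0.18374087  0.167     ] (array([ 0.57046929, -0.18460229,  0.16619768]), [np.float64(0.0015540892086691133), np.float64(0.0014842188965317885), np.float64(0.0024666693945881025)])
ends [ 0.43878234 -0.21154228  0.188     ] [ 0.44108561 -0.16919008  0.188     ]
rack edges [ 0.48883819 -0.27444107  0.047     ] [ 0.57493557 -0.27944228  0.047     ] [ 0.49996535 -0.09619852  0.047     ] [ 0.5860957  -0.10240496  0.047     ]
large now scene [0.58216577 0.18826463 0.249     ]
w4 large [0.5434781  0.18555939 0.249     ] [0.46981115 0.17225778 0.35201624]
```

>>> servo_tool(increments=[[[0,0,0,-0.0057,0,-0.02,1],[0,0,0,0,0,-0.025,1],[0,0,0,0,0,-0.025,1],[0,0,0,0,0,-0.018,1],[0,0,0,0,0,-0.012,1],[0,0,0,0,0,-0.006,1],[0,0,0,0,0,0,1]]])

```text
t: 12.95
tool_pos: [0.4333, -0.1898, 0.1518]
tcp_rot: [-3.142, -0.0, 3.08]
force: [-0.3, -0.4, 0.4]
gripper_width: 0.0857
finger_force: 0.0
```

>>> servo_tool(increments=[[[0,0,0,0,0,0,0],[0,0,0,0,0,0,0],[0,0,0,0,0,0,0],[0,0,0,0,0,0,0],[0,0,0,0,0,0,0],[0,0,0,0,0,0,0],[0,0,0,0,0,0,0],[0,0,0,0,0,0,0]]])

```text
t: 13.62
tool_pos: [0.4337, -0.1904, 0.1531]
tcp_rot: [-3.141, 0.002, 3.079]
force: [-0.0, -1.1, 5.4]
gripper_width: 0.0429
finger_force: 61.3
```

>>> servo_tool(increments=[[[0,0,0,0,0,0.008,0],[0,0,0,0,0,0.016,0],[0,0,0,0,0,0.02,0],[0,0,0,0,0,0.02,0],[0,0,0,0,0,0.017,0],[0,0,0.0191,-0.0002,0.02,0,0],[0,0,0.0191,-0.0002,0.03,0,0],[0,0,0.0191,-0.0002,0.032,0,0],[0,0,0.0191,-0.0002,0.034,0,0],[0,0,0.0191,-0.0002,0.034,0,0],[0,0,0.0191,-0.0002,0.034,0,0],[0,0,0.0191,-0.0002,0.034,0,0],[0,0,0.0191,-0.0002,0.034,0,0],[0,0,0.0191,-0.0002,0.034,0,0],[0,0,0.0191,-0.0002,0.032,0,0],[0,0,0.0191,-0.0002,0.024,0,0],[0,0,0.0191,-0.0002,0.013,0,0],[0,0,0,0,0,0,0]]])

```text
t: 15.12
tool_pos: [0.4302, 0.1669, 0.2319]
tcp_rot: [-3.141, -0.002, -2.971]
force: [0.1, -0.9, -2.9]
gripper_width: 0.0428
finger_force: 61.3
```

Run:
```python
from h import *
s=sense();print(s['t'],s['tool_pos'],s['tcp_rot'],s['force'],s['gripper_width'])
a,_=snap('scene','s6.png');b,p=snap('wrist','w6.png');c,q=snap('top','t6.png')
o=np.hstack([cv2.resize(a[140:240,330:430],(400,400)),cv2.resize(b[150:350,180:380],(400,400))])
cv2.imwrite('pics/c6.png',o[:,:,::-1])
```

```text
15.1167 [0.43016776 0.16691467 0.23187025] [-3.14123902e+00 -2.15250079e-03 -2.97072197e+00] [ 0.14091647 -0.94059956 -2.8689889 ] 0.04284462055010827
```

View pics/c6.png

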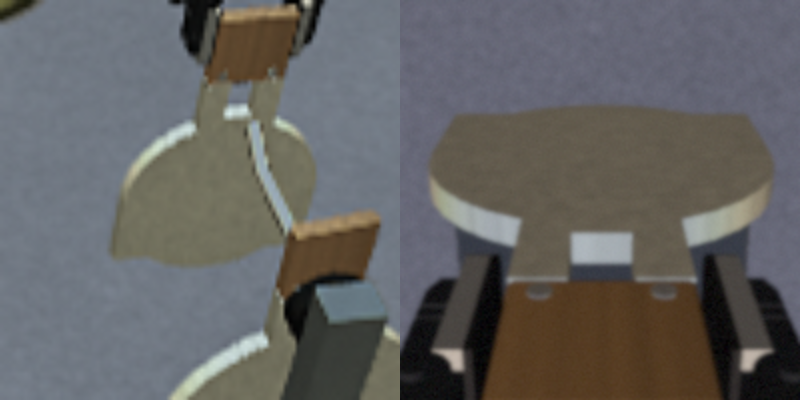

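The scene crop shows the medium's eye centred at (238,96) and the rod tip just behind it at (252,123). I'll compute the relative offset.

Run:
```python
from h import *
_,s=load('s6')
E=np.array([.4302+.011*.986,.1669+.011*.166,.2098])
print(proj(s,E),'seen 389.5 164')
def aty(uv,z): return atz(s,uv,z)
e=atz(s,(389.5,164),.2098); t=atz(s,(393.0,170.9),.212)
ex=np.array([.986,.166]);ey=np.array([-.166,.986])
print('eye seen',e,'tip seen',t,'diff along,lat',(t-e)[:2]@ex,(t-e)[:2]@ey)
# large-grip corner based check: lateral of rod at its visible points
for z,c in[(.212,(252,123)),(.2045,(263,165)),(.204,(290,228))]:
    X=atz(s,(330+c[0]/4,140+c[1]/4),z);print(X,(X-e)[:2]@ey,(X-e)[:2]@ex)
```

```text
[390.05686569 164.37183712] seen 389.5 164
eye seen [0.43978512 0.16765869 0.2098    ] tip seen [0.46602911 0.17152437 0.212     ] diff along,lat 0.026518279415075088 -0.0005449449503322538
[0.46551995 0.17159109 0.212     ] -0.0003946384018896601 0.026027316499156284
[0.49143499 0.17540208 0.2045    ] -0.0009388983632609621 0.05221217097174943
[0.53975532 0.18272325 0.204     ] -0.0017413979471265005 0.10107133233982939
```

>>> servo_tool(increments=[[[0,0,0,0.005,0.0008,0.0006,0],[0,0,0,0.005,0.0008,0.0006,0],[0,0,0,0.005,0.0008,0.0006,0],[0,0,0,0.005,0.0008,0.0006,0],[0,0,0,0.004,0.0006,0,0],[0,0,0,0.004,0.0006,0,0],[0,0,0,0.003,0.0005,0,0],[0,0,0,0.003,0.0005,-0.0015,0]]])

```text
t: 15.93
tool_pos: [0.4652, 0.1704, 0.2338]
tcp_rot: [3.142, 0.0, -2.975]
force: [-0.0, 0.6, -1.1]
gripper_width: 0.0429
finger_force: 61.3
```

>>> servo_tool(increments=[[[0,0,0,0.003,0.0005,-0.0017,0],[0,0,0,0.003,0.0005,-0.0017,0],[0,0,0,0.003,0.0005,-0.0017,0],[0,0,0,0.003,0.0005,-0.0017,0],[0,0,0,0.003,0.0005,-0.0017,0],[0,0,0,0.003,0.0005,-0.0017,0],[0,0,0,0,0,0,0]]])

```text
t: 16.52
tool_pos: [0.483, 0.1734, 0.2228]
tcp_rot: [-3.141, -0.001, -2.975]
force: [-0.4, -0.0, -1.3]
gripper_width: 0.0433
finger_force: 61.3
```

>>> servo_tool(increments=[[[0,0,0,0.006,0.001,-0.0006,0],[0,0,0,0.006,0.001,-0.0006,0],[0,0,0,0.006,0.001,-0.0006,0],[0,0,0,0.006,0.001,-0.0006,0],[0,0,0,0.006,0.001,-0.0006,0],[0,0,0,0.006,0.001,-0.0006,0],[0,0,0,0.006,0.001,-0.0006,0],[0,0,0,0.006,0.001,-0.0006,0],[0,0,0,0.006,0.001,-0.0006,0],[0,0,0,0.006,0.001,-0.0006,0],[0,0,0,0.005,0.0008,-0.0006,0],[0,0,0,0.004,0.0006,0,0],[0,0,0,0.003,0.0005,0,0]]])

```text
t: 17.6
tool_pos: [0.5552, 0.1853, 0.2167]
tcp_rot: [-3.142, -0.0, -2.975]
force: [0.1, -1.2, -0.3]
gripper_width: 0.0428
finger_force: 61.3
```

>>> servo_tool(increments=[[[0,0,0,0.0015,0.0002,0,0],[0,0,0,0.0015,0.0002,0,0],[0,0,0,0.001,0.0002,0,0]]])

```text
t: 17.85
tool_pos: [0.5588, 0.1859, 0.217]
tcp_rot: [3.141, 0.0, -2.975]
force: [-1.1, 0.6, -1.5]
gripper_width: 0.0432
finger_force: 61.3
```

>>> servo_tool(increments=[[[0,0,0,0.001,0.0002,0,0],[0,0,0,0.001,0.0002,-0.0004,0],[0,0,0,0.001,0.0001,-0.0004,0]]])

```text
t: 18.1
tool_pos: [0.5618, 0.1864, 0.2162]
tcp_rot: [3.141, 0.0, -2.974]
force: [0.2, 0.0, -1.3]
gripper_width: 0.0428
finger_force: 61.3
```

>>> servo_tool(increments=[[[0,0,0,0.001,0.0002,0,0],[0,0,0,0.001,0.0002,0,0],[0,0,0,0.0007,0.0001,0,0]]])

```text
t: 18.35
tool_pos: [0.5645, 0.1869, 0.216]
tcp_rot: [3.142, -0.0, -2.975]
force: [0.1, -0.5, -1.3]
gripper_width: 0.0428
finger_force: 61.3
```

>>> servo_tool(increments=[[[0,0,0,0.0007,0.0001,0,0],[0,0,0,0.0007,0.0001,0,0],[0,0,0,0.0006,0.0001,0,0]]])

```text
t: 18.6
tool_pos: [0.5663, 0.1871, 0.2161]
tcp_rot: [-3.142, -0.001, -2.975]
force: [-0.8, 0.3, -0.6]
gripper_width: 0.0428
finger_force: 61.3
```

>>> servo_tool(increments=[[[0,0,0,0.0007,0.0001,0,0],[0,0,0,0.0007,0.0001,0,0],[0,0,0,0.0006,0.0001,0,0]]])

```text
t: 18.85
tool_pos: [0.5669, 0.1872, 0.2161]
tcp_rot: [-3.141, -0.004, -2.974]
force: [-11.7, -0.8, 4.2]
gripper_width: 0.0428
finger_force: 61.7
```

>>> servo_tool(increments=[[[0,0,0,-0.0002,0,0,0],[0,0,0,0,0,0,0],[0,0,0,0,0,0,0],[0,0,0,0,0,0,0]]])

```text
t: 19.18
tool_pos: [0.5669, 0.1872, 0.2161]
tcp_rot: [-3.141, -0.003, -2.974]
force: [-8.7, -1.3, 1.8]
gripper_width: 0.0428
finger_force: 61.6
```

>>> servo_tool(increments=[[[0,0,0,-0.0006,0,-0.0007,0],[0,0,0,-0.0004,0,-0.0008,0],[0,0,0,0,0,0,0]]])

```text
t: 19.43
tool_pos: [0.5667, 0.1872, 0.2151]
tcp_rot: [-3.141, -0.001, -2.974]
force: [-6.4, -0.4, 2.5]
gripper_width: 0.0431
finger_force: 61.6
```

The press shows the right force, but the pads might stand slightly proud of the board's front face. I'll regrasp 4 mm further back and press once more, so the board takes the force and not the fingers.

>>> servo_tool(increments=[[[0,0,0,0,0,0,0.75],[0,0,0,0,0,0,0.75],[0,0,0,0,0,0,0.75],[0,0,0,-0.004,-0.0007,0,0.75],[0,0,0,0,0,-0.001,0],[0,0,0,0,0,0,0],[0,0,0,0,0,0,0],[0,0,0,0,0,0,0],[0,0,0,0,0,0,0],[0,0,0,0,0,0,0]]])

```text
t: 20.27
tool_pos: [0.5633, 0.1868, 0.214]
tcp_rot: [3.141, 0.0, -2.974]
force: [-2.1, 1.0, 4.5]
gripper_width: 0.0426
finger_force: 60.6
```

>>> servo_tool(increments=[[[0,0,0,0.0005,0.0001,0.001,0],[0,0,0,0.0005,0.0001,0.0008,0],[0,0,0,0,0,0,0]]])

```text
t: 20.52
tool_pos: [0.5634, 0.1869, 0.2142]
tcp_rot: [-3.141, -0.003, -2.974]
force: [-5.1, 0.3, -1.3]
gripper_width: 0.0425
finger_force: 61.1
```

>>> servo_tool(increments=[[[0,0,0,0.0006,0.0001,0,0],[0,0,0,0,0,0,0],[0,0,0,0,0,0,0],[0,0,0,0,0,0,0],[0,0,0,0,0,0,0]]])

```text
t: 20.93
tool_pos: [0.5636, 0.1868, 0.2143]
tcp_rot: [-3.141, -0.004, -2.974]
force: [-7.5, 0.3, -1.1]
gripper_width: 0.0424
finger_force: 61.1
```

>>> servo_tool(increments=[[[0,0,0,-0.0006,0,-0.0007,0],[0,0,0,-0.0004,0,-0.0008,0],[0,0,0,0,0,0,0]]])

```text
t: 21.18
tool_pos: [0.5634, 0.1868, 0.2141]
tcp_rot: [-3.141, -0.001, -2.974]
force: [-5.4, 0.3, 1.6]
gripper_width: 0.0429
finger_force: 61.4
```

>>> servo_tool(increments=[[[0,0,0,0,0,0,1],[0,0,0,0,0,0,1],[0,0,0,0,0,0,1],[0,0,0,0,0,0,1],[0,0,0,0,0,0.025,1],[0,0,0,0,0,0.035,1],[0,0,0,0,0,0.03,1],[0,0,-0.0193,0,-0.02,0,1],[0,0,-0.0193,0,-0.03,0,1],[0,0,-0.0193,0,-0.034,0,1],[0,0,-0.0193,0,-0.034,0,1],[0,0,-0.0193,0,-0.034,0,1],[0,0,-0.0193,0,-0.034,0,1],[0,0,-0.0193,0,-0.034,0,1],[0,0,-0.0193,0,-0.034,0,1],[0,0,-0.0193,0,-0.034,0,1],[0,0,-0.0193,0,-0.034,0,1],[0,0,-0.0193,0,-0.03,0,1],[0,0,-0.0193,0,-0.018,0,1],[0,0,0,0,0,0,1]]])

```text
t: 22.85
tool_pos: [0.5635, -0.1862, 0.3035]
tcp_rot: [-3.141, -0.0, 3.072]
force: [0.6, 0.6, 0.5]
gripper_width: 0.0852
finger_force: 0.0
```

>>> servo_tool(increments=[[[0,0,0,0,0,-0.025,1],[0,0,0,0,0,-0.03,1],[0,0,0,0,0,-0.015,1],[0,0,0,0,0,0,1]]])

```text
t: 23.18
tool_pos: [0.5626, -0.1818, 0.2292]
tcp_rot: [3.14, -0.007, 3.078]
force: [-0.1, 0.4, -0.2]
gripper_width: 0.0854
finger_force: 0.0
```

Run:
```python
from h import *
s=sense();print(s['t'],s['tool_pos'],s['tcp_rot'],s['force'],s['gripper_width'])
a,_=snap('scene','s7.png');b,p=snap('wrist','w7.png')
o=np.hstack([cv2.resize(a[150:250,340:440],(400,400)),cv2.resize(b[150:350,180:380],(400,400))])
cv2.imwrite('pics/c7.png',o[:,:,::-1])
```

```text
23.1833 [ 0.56262301 -0.18181647  0.22918717] [ 3.14026044 -0.00662999  3.07771581] [-0.05729818  0.42432868 -0.23097548] 0.08537838105195136
```

View pics/c7.png

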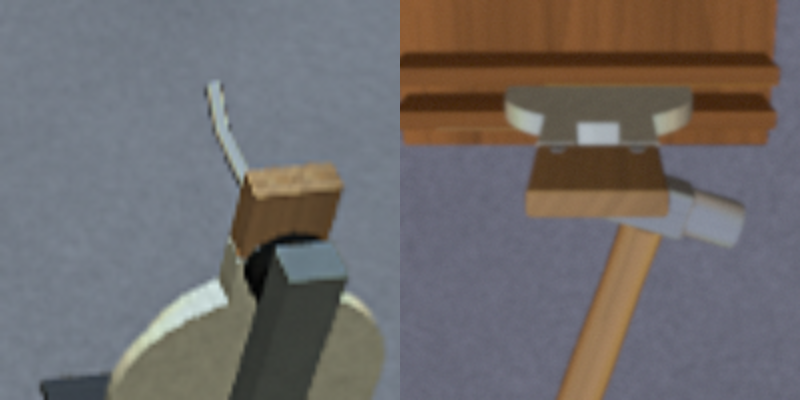

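The medium and large are flush at the collar, with both grips at (292,180). In the wrist crop the small's grip top is at (598,203).

>>> servo_tool(increments=[[[0,0,0,0,-0.001,-0.02,1],[0,0,0,0,-0.001,-0.025,1],[0,0,0,0,0,-0.022,1],[0,0,0,0,0,-0.016,1],[0,0,0,0,0,-0.01,1],[0,0,0,0,0,-0.005,1],[0,0,0,0,0,0,1]]])

```text
t: 23.87
tool_pos: [0.5642, -0.1849, 0.1364]
tcp_rot: [-3.141, 0.0, 3.077]
force: [-0.2, 0.0, 0.0]
gripper_width: 0.0854
finger_force: 0.0
```

>>> servo_tool(increments=[[[0,0,0,0,0,0,0],[0,0,0,0,0,0,0],[0,0,0,0,0,0,0],[0,0,0,0,0,0,0],[0,0,0,0,0,0,0],[0,0,0,0,0,0,0],[0,0,0,0,0,0,0],[0,0,0,0,0,0,0]]])

```text
t: 24.53
tool_pos: [0.5645, -0.185, 0.1373]
tcp_rot: [-3.141, 0.002, 3.077]
force: [0.5, 0.7, 5.7]
gripper_width: 0.043
finger_force: 61.2
```

>>> servo_tool(increments=[[[0,0,0,0,0,0.008,0],[0,0,0,0,0,0.018,0],[0,0,0,0,0,0.022,0],[0,0,0,0,0,0.022,0],[0,0,0,0,0,0.02,0],[0,0,0,0,0,0.011,0],[0,0,0.0178,-0.007,0.019,0,0],[0,0,0.0178,-0.0108,0.028,0,0],[0,0,0.0178,-0.0115,0.03,0,0],[0,0,0.0178,-0.0115,0.03,0,0],[0,0,0.0178,-0.0115,0.03,0,0],[0,0,0.0178,-0.0115,0.03,0,0],[0,0,0.0178,-0.0115,0.03,0,0],[0,0,0.0178,-0.0115,0.03,0,0],[0,0,0.0178,-0.0115,0.03,0,0],[0,0,0.0178,-0.0115,0.03,0,0],[0,0,0.0178,-0.0113,0.03,0,0],[0,0,0.0178,-0.0085,0.021,0,0],[0,0,0.0178,-0.0054,0.012,0,0],[0,0,0,0,0,0,0]]])

```text
t: 26.2
tool_pos: [0.4276, 0.167, 0.2361]
tcp_rot: [3.141, -0.002, -2.971]
force: [0.4, -0.6, -1.3]
gripper_width: 0.0428
finger_force: 61.1
```

Run:
```python
from h import *
s=sense();P=s['tool_pos'];print(s['t'],P,s['tcp_rot'],s['force'],s['gripper_width'])
a,p=snap('scene','s8.png')
ex=np.array([.986,.166])
E=np.r_[P[:2]+.011*ex,P[2]-.0273];u=proj(p,E);print('eye proj',u)
# light column profile near eye: rows around u
g=cv2.cvtColor(a,cv2.COLOR_RGB2GRAY);x0,y0=int(u[0]),int(u[1])
print(x0,y0);print(g[y0-7:y0+16,x0-9:x0+12])
```

```text
26.2 [0.42764115 0.16697906 0.23608261] [ 3.14135718e+00 -1.52783506e-03 -2.97082863e+00] [ 0.41839021 -0.61564394 -1.28277986] 0.04279689346847492
eye proj [389.86437103 163.99861462]
389 163
[[119  70  64  75  76  71  70  74  75  72  75  74  70  69  72  72  68  71
   93  65  62]
 [117  61  66  76  75  73  91  73  73  72  75  72  69  70  71  69  70  80
   93  68  60]
 [140  51  69  75  83  80  93  70  70  69  73  69  67  68  68  67  66  73
   82  65  71]
 [126 116  65  71  80  74  76  75  73  75  78  71  84  70  97  60  96  88
  151 123 127]
 [104 170  93  91  59  98  95 156 104 105 107 107 111  89 107  97 112 105
  145 127 130]
 [ 98 142 115 108  89 117 110 153 122 122 121 123 117  97 110 116 110 107
  110 112 118]
 [ 94 107 113 110 110 113 115 118 123 122 121 120 107  96 112 113 111 109
  110 112 118]
 [ 96 112 114 109 111 111 112 120 121 122 119 122 103  93 114 116 114 108
  110 110 124]
 [ 96 114 117 114 109 110 109 116 116 115 118 118  98  98 116 115 116 111
  113 111 128]
 [100 117 116 115 111 110 105 127 125 123 149 128  85 100 114 112 114 113
  115 118 126]
 [103 115 115 112
[... 440 characters left out ...]
0 115 116 112 115 114 110 109 110 101 160 170 174  80 112 105
  161 197 156]
 [111 112 111 113 111 112 113 113 112 113 110  70 175 167 168  89 108 105
  115 144 153]
 [111 111 110 109 109 111 112 114 116 115 111  53 162 167 166 147 101 107
  107 102 116]
 [113 110 108 108 109 114 115 114 113 116 114  91 142 169 163 174 101 110
  112 110 105]
 [111 110 108 110 113 114 115 115 112 115 111 111 110 173 162 175 104 114
  113 111 106]
 [113 112 110 109 110 111 111 113 111 113 110 108  87 174 165 171  94 113
  112 110 108]
 [112 112 112 109 110 111 113 112 114 112 112 110  63 172 167 167  92 111
  113 111 109]
 [112 112 112 111 110 112 114 112 110 111 112 113  56 164 167 166 116 108
  112 112 110]]
```

Eye and tip appear in the same relation as for the medium (eye at about 389,163, tip at about 393,170.5), so I'll repeat the same threading path.

>>> servo_tool(increments=[[[0,0,0,0.006,0.0007,0.0008,0],[0,0,0,0.006,0.0007,0.0008,0],[0,0,0,0.006,0.0008,0.0006,0],[0,0,0,0.005,0.0008,0.0006,0],[0,0,0,0.004,0.0006,0,0],[0,0,0,0.004,0.0006,0,0],[0,0,0,0.003,0.0005,0,0],[0,0,0,0.003,0.0005,-0.0015,0]]])

```text
t: 26.92
tool_pos: [0.4663, 0.1702, 0.2383]
tcp_rot: [3.141, 0.0, -2.975]
force: [-0.5, -0.3, -1.2]
gripper_width: 0.0431
finger_force: 61.1
```

>>> servo_tool(increments=[[[0,0,0,0.003,0.0005,-0.0017,0],[0,0,0,0.003,0.0005,-0.0017,0],[0,0,0,0.003,0.0005,-0.0017,0],[0,0,0,0.003,0.0005,-0.0017,0],[0,0,0,0.003,0.0005,-0.0017,0],[0,0,0,0.003,0.0005,-0.0017,0],[0,0,0,0,0,0,0]]])

```text
t: 27.5
tool_pos: [0.4841, 0.1733, 0.2272]
tcp_rot: [-3.141, -0.001, -2.975]
force: [-0.5, -0.3, -1.5]
gripper_width: 0.0427
finger_force: 61.1
```

>>> servo_tool(increments=[[[0,0,0,0.006,0.001,-0.0006,0],[0,0,0,0.006,0.001,-0.0006,0],[0,0,0,0.006,0.001,-0.0006,0],[0,0,0,0.006,0.001,-0.0006,0],[0,0,0,0.006,0.001,-0.0006,0],[0,0,0,0.006,0.001,-0.0006,0],[0,0,0,0.006,0.001,-0.0006,0],[0,0,0,0.006,0.001,-0.0006,0],[0,0,0,0.005,0.0008,-0.0006,0],[0,0,0,0.004,0.0006,-0.0006,0],[0,0,0,0.003,0.0005,0,0],[0,0,0,0.002,0.0004,0,0]]])

```text
t: 28.5
tool_pos: [0.5462, 0.1836, 0.2218]
tcp_rot: [-3.142, -0.0, -2.975]
force: [-0.5, 0.0, -1.1]
gripper_width: 0.0429
finger_force: 61.1
```

>>> servo_tool(increments=[[[0,0,0,0.001,0.0002,0,0],[0,0,0,0.001,0.0002,0,0],[0,0,0,0.001,0.0001,0,0]]])

```text
t: 28.75
tool_pos: [0.5489, 0.1841, 0.2222]
tcp_rot: [3.141, 0.0, -2.975]
force: [0.4, -0.0, -1.4]
gripper_width: 0.0427
finger_force: 61.1
```

>>> servo_tool(increments=[[[0,0,0,0.001,0.0002,0,0],[0,0,0,0.001,0.0002,0,0],[0,0,0,0.001,0.0001,0,0]]])

```text
t: 29.0
tool_pos: [0.5519, 0.1846, 0.222]
tcp_rot: [3.141, 0.0, -2.975]
force: [0.2, 0.1, -1.1]
gripper_width: 0.0426
finger_force: 61.1
```

>>> servo_tool(increments=[[[0,0,0,0.0008,0.0001,0,0],[0,0,0,0.0008,0.0001,0,0],[0,0,0,0.0007,0.0001,0,0]]])

```text
t: 29.25
tool_pos: [0.5542, 0.1849, 0.222]
tcp_rot: [3.141, -0.0, -2.975]
force: [-0.7, 0.7, -0.8]
gripper_width: 0.0427
finger_force: 61.1
```

>>> servo_tool(increments=[[[0,0,0,0.0007,0.0001,0,0],[0,0,0,0.0007,0.0001,0,0],[0,0,0,0.0006,0.0001,0,0]]])

```text
t: 29.5
tool_pos: [0.5562, 0.1852, 0.2219]
tcp_rot: [3.142, -0.0, -2.975]
force: [-0.9, -0.1, -1.4]
gripper_width: 0.0425
finger_force: 61.1
```

>>> servo_tool(increments=[[[0,0,0,0.0007,0.0001,0,0],[0,0,0,0.0007,0.0001,0,0]]])

```text
t: 29.67
tool_pos: [0.5576, 0.1854, 0.222]
tcp_rot: [3.142, -0.0, -2.975]
force: [-0.4, 0.7, -0.7]
gripper_width: 0.043
finger_force: 61.1
```

>>> servo_tool(increments=[[[0,0,0,0.0007,0.0001,0,0],[0,0,0,0.0006,0.0001,0,0]]])

```text
t: 29.83
tool_pos: [0.5581, 0.1855, 0.2221]
tcp_rot: [-3.141, -0.002, -2.974]
force: [-7.5, -1.3, 3.5]
gripper_width: 0.0427
finger_force: 61.4
```

>>> servo_tool(increments=[[[0,0,0,0.0006,0.0001,0,0],[0,0,0,0.0006,0.0001,0,0]]])

```text
t: 30.0
tool_pos: [0.5583, 0.1855, 0.2221]
tcp_rot: [-3.141, -0.004, -2.974]
force: [-13.1, -0.7, 5.2]
gripper_width: 0.043
finger_force: 61.6
```

Contact at 13 N. I'll hold, relax, and regrasp slightly further back for a confirming press.

>>> servo_tool(increments=[[[0,0,0,-0.0004,0,0,0],[0,0,0,0,0,0,0],[0,0,0,0,0,0,0],[0,0,0,-0.0006,0,-0.0007,0],[0,0,0,-0.0004,0,-0.0008,0],[0,0,0,0,0,0,0.75],[0,0,0,0,0,0,0.75],[0,0,0,0,0,0,0.75],[0,0,0,-0.004,-0.0007,0,0.75],[0,0,0,0,0,-0.003,0],[0,0,0,0,0,0,0],[0,0,0,0,0,0,0],[0,0,0,0,0,0,0],[0,0,0,0,0,0,0],[0,0,0,0,0,0,0]]])

```text
t: 31.25
tool_pos: [0.5546, 0.185, 0.2175]
tcp_rot: [-3.142, -0.0, -2.975]
force: [-1.1, -0.3, 1.6]
gripper_width: 0.0424
finger_force: 60.7
```

>>> servo_tool(increments=[[[0,0,0,0.0005,0.0001,0.001,0],[0,0,0,0.0005,0.0001,0.0008,0],[0,0,0,0,0,0,0]]])

```text
t: 31.5
tool_pos: [0.5549, 0.1851, 0.2182]
tcp_rot: [-3.141, -0.003, -2.975]
force: [-4.5, -0.3, -1.9]
gripper_width: 0.0423
finger_force: 61.1
```

>>> servo_tool(increments=[[[0,0,0,0.0009,0.0001,0,0],[0,0,0,0,0,0,0],[0,0,0,0,0,0,0],[0,0,0,0,0,0,0],[0,0,0,0,0,0,0]]])

```text
t: 31.92
tool_pos: [0.555, 0.1851, 0.2183]
tcp_rot: [-3.141, -0.005, -2.974]
force: [-8.9, -1.0, -1.4]
gripper_width: 0.0426
finger_force: 61.3
```

>>> servo_tool(increments=[[[0,0,0,-0.0007,0,-0.0009,0],[0,0,0,-0.0005,0,-0.0009,0],[0,0,0,0,0,0,0],[0,0,0,0,0,0,1],[0,0,0,0,0,0,1],[0,0,0,0,0,0,1],[0,0,0,0,0,0,1],[0,0,0,0,0,0,1],[0,0,0,0,0,0.01,1],[0,0,0,0,0,0.02,1],[0,0,0,0,0,0.03,1],[0,0,0,0,0,0.03,1],[0,0,0,-0.02,0,0.02,1],[0,0,0,-0.03,0,0.01,1],[0,0,0,-0.03,0,0,1],[0,0,0,-0.03,0,0,1],[0,0,0,0,0,0,1],[0,0,0,0,0,0,1],[0,0,0,0,0,0,1],[0,0,0,0,0,0,1]]])

```text
t: 33.58
tool_pos: [0.4458, 0.1854, 0.3373]
tcp_rot: [-3.141, -0.0, -2.975]
force: [0.0, -0.3, -1.3]
gripper_width: 0.0855
finger_force: 0.0
```

Run:
```python
from h import *
s=sense();print(s['t'],s['tool_pos'],s['force'])
a,_=snap('scene','s9.png');b,p=snap('wrist','w9.png')
o=np.hstack([cv2.resize(a[150:250,340:440],(400,400)),cv2.resize(b[140:400,180:380],(400,520))[-400:]])
cv2.imwrite('pics/c9.png',o[:,:,::-1])
```

```text
33.5833 [0.44582361 0.18541248 0.33733713] [ 0.0281033  -0.27531608 -1.29378612]
```

View pics/c9.png

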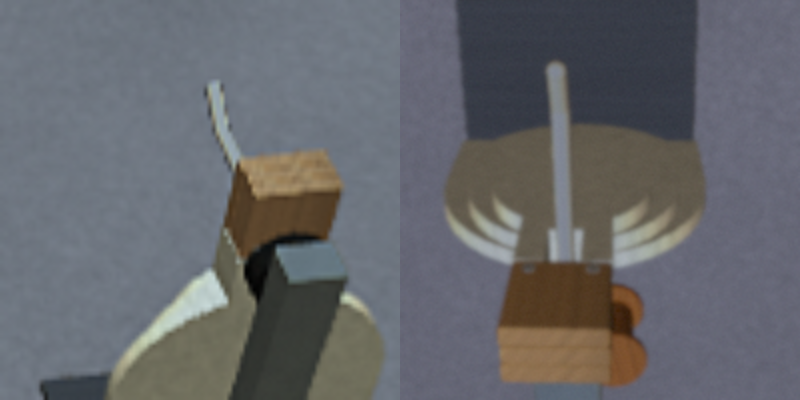

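The three templates hang nested and flush at the collar (grips at 555,320 in the wrist crop), and the arm is clear.

```bash
python3 -c "
from station import arm
print(arm.hand_in())"
```

```text
the job is handed in; nothing more can be done
None
```

I handed the job in at about 34 s: all three templates hang flush on the rod in order (large, medium, small), and each press reached a peak of about 12–14 N at the wrist. My first push tipped the large template up on the rod; it swung back down, and I re-gripped it and pressed it home. The hand-in returned no verdict.

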